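# Kit four car parts into a tray in reverse order

### The job

Move the four car parts from their open cartons on the grey shelf board into the four pockets of the dark wooden kitting tray, one in each pocket, with their left-to-right order reversed: the part from the left end of the row goes into the right-end pocket, the next one into the pocket beside it, and so on. Set each part down gently and upright, as it stood in its carton, about in the middle of its pocket, and let go of it.

Things in the scene. Friction and masses are not known exactly. Their poses are not given: they have to be found in the camera images.
- filter: Oil filter: plain grey painted can standing upright, 58 mm in diameter, 64 mm high, straight-sided up to 55 mm and rounded off above that, with a dark disc on its top. Grip it across its straight side. Origin at the centre of its underside, z up. About 0.3 kg.
- bearing: Wheel bearing: bright steel ring lying flat, 58 mm outside diameter, 24 mm bore, 32 mm high, axis vertical. Grip it across the outside. Origin at the centre of its underside, z up. About 0.35 kg.
- bushing: Suspension bushing, standing upright: dark steel shell 42 mm in diameter and 40 mm high, black rubber inside it bulging up to 47 mm, and a bright steel sleeve 17 mm in diameter standing out of the middle to 56 mm. Grip it across the shell. Origin at the centre of its underside, z up. About 0.25 kg.
- ball_joint: Ball joint, standing upright on its dark steel foot: foot 50 mm in diameter and 18 mm high, a black rubber boot above it up to 34 mm (at most 40 mm wide), then a bright steel stud 16 mm in diameter up to 68 mm. Can be gripped by the stud. Origin at the centre of its underside, z up. About 0.35 kg.
- shelf_board: Source: fixed flat grey board, 88 (x) x 460 (y) x 20 mm, with four open cartons in a row at y = +126, +42, -42, -126 mm and a closed stock carton (62 x 40 x 45 mm, not part of the job) on its +y end. Origin: centre of underside, z up, y axis to the robot's left within 0.1 rad. It may lie nearer to or farther from the robot than the tray.
- kit_tray: Target: fixed dark wooden tray, 84 (x) x 460 (y) mm, four square pockets in a row; a small tin (44 wide, 40 high, not part of the job) on its -y end. Origin: centre of underside, z up, y axis to the robot's left within 0.1 rad. Pocket centres x = 0, y = +126, +42, -42, -126 mm; 76 x 76 mm inside, floor 15 mm and rims 24 mm above the origin.
- carton_filter: Shallow open cardboard carton in which the filter stands at the start; fixed on the shelf board. 80 x 80 x 11 mm outside, walls 2 mm; the part stands on its floor, 2 mm above the carton's origin, within about 6 mm of its middle each way. The four cartons look alike. Origin: centre of underside, axes as the shelf board's.
- carton_bearing: Shallow open cardboard carton in which the bearing stands at the start; fixed on the shelf board. 80 x 80 x 11 mm outside, walls 2 mm; the part stands on its floor, 2 mm above the carton's origin, within about 6 mm of its middle each way. The four cartons look alike. Origin: centre of underside, axes as the shelf board's.
- carton_bushing: Shallow open cardboard carton in which the bushing stands at the start; fixed on the shelf board. 80 x 80 x 11 mm outside, walls 2 mm; the part stands on its floor, 2 mm above the carton's origin, within about 6 mm of its middle each way. The four cartons look alike. Origin: centre of underside, axes as the shelf board's.
- carton_ball_joint: Shallow open cardboard carton in which the ball joint stands at the start; fixed on the shelf board. 80 x 80 x 11 mm outside, walls 2 mm; the part stands on its floor, 2 mm above the carton's origin, within about 6 mm of its middle each way. The four cartons look alike. Origin: centre of underside, axes as the shelf board's.
Not all that is in view belongs to the job. What is shaped like the bearing but orange or purple is not meant.

How it is judged (in metres and radians):
At the end, for the whole second after the job is handed in: Each part is in the tray pocket that mirrors its carton's place in the row, within 14 mm of the pocket's centre along the tray's x and y, on the pocket's floor (within 5 mm), upright within 0.12 rad, and at rest (x of filter in the frame of kit_tray between -0.014 and 0.014 m and z of filter in the frame of kit_tray between 0.01 and 0.02 m and angle between each of filter, bearing, bushing, ball_joint's own z axis and vertical below 0.12 rad and linear speed of each of filter, bearing, bushing, ball_joint below 0.02 m/s and angular speed of each of filter, bearing, bushing, ball_joint below 0.3 rad/s and ((y of carton_filter in the frame of shelf_board between 0.106 and 0.146 m and y of filter in the frame of kit_tray between -0.14 and -0.112 m) or (y of carton_filter in the frame of shelf_board between 0.022 and 0.062 m and y of filter in the frame of kit_tray between -0.056 and -0.028 m) or (y of carton_filter in the frame of shelf_board between -0.062 and -0.022 m and y of filter in the frame of kit_tray between 0.028 and 0.056 m) or (y of carton_filter in the frame of shelf_board between -0.146 and -0.106 m and y of filter in the frame of kit_tray between 0.112 and 0.14 m)) and x of bearing in the frame of kit_tray between -0.014 and 0.014 m and z of bearing in the frame of kit_tray between 0.01 and 0.02 m and ((y of carton_bearing in the frame of shelf_board between 0.106 and 0.146 m and y of bearing in the frame of kit_tray between -0.14 and -0.112 m) or (y of carton_bearing in the frame of shelf_board between 0.022 and 0.062 m and y of bearing in the frame of kit_tray between -0.056 and -0.028 m) or (y of carton_bearing in the frame of shelf_board between -0.062 and -0.022 m and y of bearing in the frame of kit_tray between 0.028 and 0.056 m) or (y of carton_bearing in the frame of shelf_board between -0.146 and -0.106 m and y of bearing in the frame of kit_tray between 0.112 and 0.14 m)) and x of bushing in the frame of kit_tray between -0.014 and 0.014 m and z of bushing in the frame of kit_tray between 0.01 and 0.02 m and ((y of carton_bushing in the frame of shelf_board between 0.106 and 0.146 m and y of bushing in the frame of kit_tray between -0.14 and -0.112 m) or (y of carton_bushing in the frame of shelf_board between 0.022 and 0.062 m and y of bushing in the frame of kit_tray between -0.056 and -0.028 m) or (y of carton_bushing in the frame of shelf_board between -0.062 and -0.022 m and y of bushing in the frame of kit_tray between 0.028 and 0.056 m) or (y of carton_bushing in the frame of shelf_board between -0.146 and -0.106 m and y of bushing in the frame of kit_tray between 0.112 and 0.14 m)) and x of ball_joint in the frame of kit_tray between -0.014 and 0.014 m and z of ball_joint in the frame of kit_tray between 0.01 and 0.02 m and ((y of carton_ball_joint in the frame of shelf_board between 0.106 and 0.146 m and y of ball_joint in the frame of kit_tray between -0.14 and -0.112 m) or (y of carton_ball_joint in the frame of shelf_board between 0.022 and 0.062 m and y of ball_joint in the frame of kit_tray between -0.056 and -0.028 m) or (y of carton_ball_joint in the frame of shelf_board between -0.062 and -0.022 m and y of ball_joint in the frame of kit_tray between 0.028 and 0.056 m) or (y of carton_ball_joint in the frame of shelf_board between -0.146 and -0.106 m and y of ball_joint in the frame of kit_tray between 0.112 and 0.14 m))); the robot touches nothing.
It fails at once if the filter is let go of over the tray more than 15 mm above its pocket's floor (dropped, not set down) (x of filter in the frame of kit_tray between -0.045 and 0.045 m and y of filter in the frame of kit_tray between -0.175 and 0.175 m and z of filter in the frame of kit_tray above 0.03 m and contact force between filter and the fingers below 0.01 N).
It fails at once if the bearing is let go of over the tray more than 15 mm above its pocket's floor (dropped, not set down) (x of bearing in the frame of kit_tray between -0.045 and 0.045 m and y of bearing in the frame of kit_tray between -0.175 and 0.175 m and z of bearing in the frame of kit_tray above 0.03 m and contact force between bearing and the fingers below 0.01 N).
It fails at once if the bushing is let go of over the tray more than 15 mm above its pocket's floor (dropped, not set down) (x of bushing in the frame of kit_tray between -0.045 and 0.045 m and y of bushing in the frame of kit_tray between -0.175 and 0.175 m and z of bushing in the frame of kit_tray above 0.03 m and contact force between bushing and the fingers below 0.01 N).
It fails at once if the ball joint is let go of over the tray more than 15 mm above its pocket's floor (dropped, not set down) (x of ball_joint in the frame of kit_tray between -0.045 and 0.045 m and y of ball_joint in the frame of kit_tray between -0.175 and 0.175 m and z of ball_joint in the frame of kit_tray above 0.03 m and contact force between ball_joint and the fingers below 0.01 N).
It also fails if it takes over 104 s, if anything falls off the work surface, if the arm or the gripper's body presses on something with over 40 N, if the wrist force passes 120 N, or if a joint passes its speed limit or range.

### The arm

A 7-joint arm with a two-finger parallel gripper is mounted at the origin on the work surface. World frame = base frame: x ahead of the robot, y to its left, z up, the work surface at z = 0. Lengths are in mm, angles in rad, forces in N, time in s.
With the tool pointing down it reaches from about 425 to 975 mm from the base axis. Payload 16.7 kg.
Tool frame: the origin (TCP) lies at the very end of the fingers, on their centre line; the grasp point (between the pads) lies behind it (tcp_to_grasp is the z of the grasp point in the tool frame, in mm); z points along the fingers, y is the direction in which the jaws open and shut (so a half turn about z gives the same grasp; the last joint's range is limited). The gripper opens to 85 mm and grips with 20 to 120 N. Pads are 22 mm wide; open, the fingers measure 114 mm over their backs; the gripper's body (76 mm by 85 mm) begins 54 mm behind the grasp point. The pads swing forward as they close: fully open they stand 13 mm farther back than shut.
Start: joints at [-0.149, 0.426, 0.074, 1.606, -0.034, 1.111, -0.067], TCP at [674.964, -0.019, 231.302] pointing down, gripper open.
Joint ranges: [-2.85, 2.85], [-0.5, 2.14], [-1.23, 1.37], [0.21, 2.46], [-1.02, 4.16], [0.16, 2.05], [-2.73, 2.73]. Speed limits (rad/s): [1.89, 1.89, 2.39, 2.39, 3.01, 3.01, 3.01].

### API

Orientations are given as a unit quaternion [x, y, z, w].
In Python, from bench import get_state, capture, finish_job, tcp_to_grasp gives the robot as it stands. The module is installed in compiled form; this text tells all that it offers.
- The arm moves only by the shell command python3 -m crank 'ROWS' [OPENING] [FORCE]. ROWS is JSON, a list of rows, each a list of 6 numbers: the shift along the tool's x, y, z in mm, then the turn, a rotation vector about the tool's x, y, z in degrees. A call has 1 to 12 rows; each row is the pose to reach, as a shift and turn from the pose commanded when the call began, along the tool's axes at that moment; what a row does not reach only later rows make up. A row lasts 1/12 s, in which the tool goes at most 41.7 mm and 7.16 degrees, less where a joint would pass 70% of its speed; a pose out of reach is approached as far as the arm can. A call with a gripper value outside its range is refused whole. OPENING is the opening, from -1 (shut) to 1 (fully open), so that 0 is half open, set as the call begins (- or left out, the last holds). The fingers move at their own pace and stop on an object; FORCE is the grip in N (left out, the last holds). Time passes only in rows, so rows that repeat a pose let the fingers close. It gives the time, the measured TCP pose, the force and the opening at its end, in the units of the state.
- get_state(): the state, without advancing time (a new reading comes with each control period).
- capture(name): name is "scene" or "side" or "wrist"; returns a dict with "img" (384x512x3 uint8, red, green, blue), "camera_matrix" (3x3 intrinsics, pixels), "rvec" (rotation vector, rad) and "tvec" (3), from world to camera coordinates, as OpenCV has them. Camera axes: x right, y down, z forward; pixel columns grow to the right and rows downward; lengths in mm; the calibration is good to about 2 mm. A picture is of the moment at which its call begins. There is no depth.
- finish_job(): hands the job in, once; it reports no verdict.
The state is a dict: "clock": time; "q": joint angles; "qvel": joint speeds; "joint_efforts": joint torques, N m; "ee_pos": TCP position; "ee_rot": TCP orientation; "contact_force": force on the tool from outside, world axes, zero at the start; "wrist_torque": the same for the moment, N m; "finger_gap": finger opening in mm.
Only numpy, scipy, OpenCV 4.12 (cv2) and the standard library are available. Lean on these libraries where they do the work, as an engineer would, in place of code of your own. Each camera call takes 0.05 s, during which the arm holds its last target. There are 200 camera calls.

## Working session

There is one attempt and no reset: what is moved stays moved. The work goes in short steps, Python scripts to look and compute and a shell command to move; the robot and the scene stay as the last step left them, time stands still between calls to the robot, and variables do not carry over. Pictures are saved under pics/ and viewed, about 12 in all and at most 16, crops included, and the job is handed in when it is done.

```bash
mkdir -p pics; ls; cat > h.py <<'E'
import numpy as np,cv2
from bench import *
from scipy.spatial.transform import Rotation as R
def snap(n,f,crop=None,scale=1):
    c=capture(n); im=c["img"]
    if crop: im=im[crop[1]:crop[3],crop[0]:crop[2]]
    im=cv2.resize(im,None,fx=scale,fy=scale,interpolation=cv2.INTER_CUBIC)
    cv2.imwrite("pics/"+f,im[:,:,::-1]); return c
def back(c,uv,z):
    Rm=cv2.Rodrigues(np.array(c["rvec"],float))[0];t=np.array(c["tvec"],float).ravel()
    d=Rm.T@np.linalg.inv(np.array(c["camera_matrix"]))@np.array([uv[0],uv[1],1.]);o=-Rm.T@t
    return o+d*(z-o[2])/d[2]
def proj(c,p):
    return cv2.projectPoints(np.array(p,float).reshape(-1,3),np.array(c["rvec"],float),np.array(c["tvec"],float),np.array(c["camera_matrix"],float),None)[0].reshape(-1,2)
E
python3 - <<'E'
from h import *
s=get_state();print(s, tcp_to_grasp)
import pickle
cs={n:snap(n,n+"0.png",scale=1.5) for n in("scene","side","wrist")}
pickle.dump(cs,open("c0.pkl","wb"))
for n,c in cs.items(): 
    Rm=cv2.Rodrigues(np.array(c["rvec"],float))[0];print(n,-Rm.T@np.array(c["tvec"],float).ravel(),Rm.round(2).tolist(),c["camera_matrix"])
E
```

```text
pics
{'clock': 0.0, 'q': array([-0.14950862,  0.42672327,  0.07385817,  1.60658995, -0.03407651,
        1.1107848 , -0.06709971]), 'qvel': array([-0.00075052,  0.00120366,  0.00169784, -0.0014024 , -0.00011475,
        0.00040995,  0.00060947]), 'joint_efforts': array([ 7.16691302e-04, -9.49842310e+01,  3.76242042e+00, -4.63523841e+01,
        1.94300286e-02,  1.01335210e-02,  2.85131875e-06]), 'ee_pos': array([ 6.74607886e+02, -3.35721169e-02,  2.30624168e+02]), 'ee_rot': array([ 7.07113156e-01,  7.07100131e-01, -4.79495713e-04, -3.97858323e-04]), 'contact_force': array([ 0.19077287, -0.30566627, -0.41073776]), 'wrist_torque': array([-0.0019761 , -0.02912177, -0.03644866]), 'finger_gap': 85.34960591925552} -18.700000000000003
scene [1071.61133993  145.28814142  728.30231745] [[-0.32, 0.95, 0.01], [0.71, 0.25, -0.66], [-0.63, -0.2, -0.75]] [[428.60705292   0.         261.55097913]
 [  0.         428.60705292 196.79964252]
 [  0.           0.           1.        ]]
side [  68.92818481 -640.17185807  623.3366053 ] [[0.83, -0.56, 0.01], [-0.32, -0.5, -0.8], [0.45, 0.67, -0.6]] [[425.98182858   0.         257.40275497]
 [  0.         425.98182858 189.7929666 ]
 [  0.           0.           1.        ]]
wrist [675.31376087  66.24071567 373.88694173] [[1.0, 0.0, -0.0], [0.0, -0.97, 0.26], [-0.0, -0.26, -0.97]] [[283.48748314   0.         255.26278702]
 [  0.         283.48748314 189.70174441]
 [  0.           0.           1.        ]]
```

View images.

View pics/scene0.png

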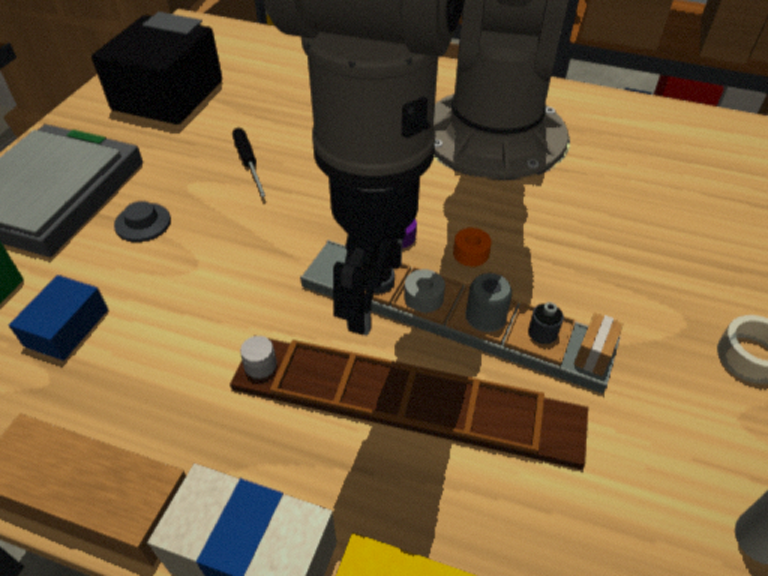

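View pics/wrist0.png

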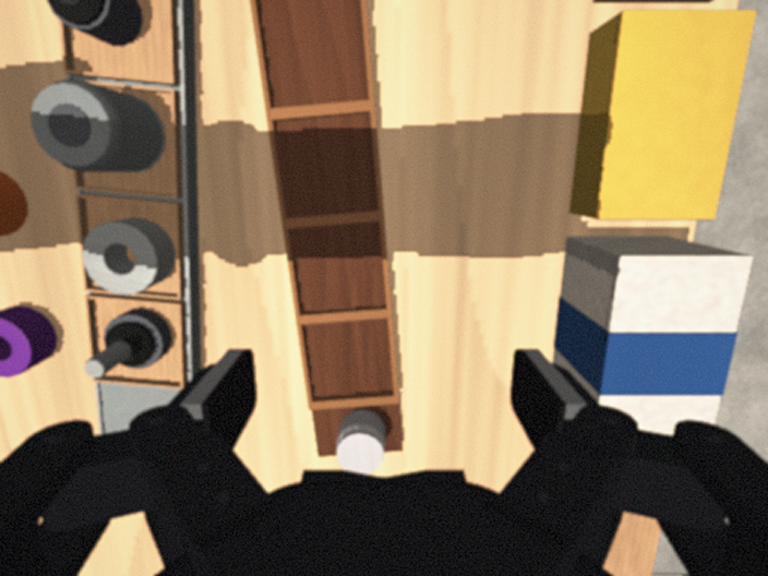

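View pics/side0.png

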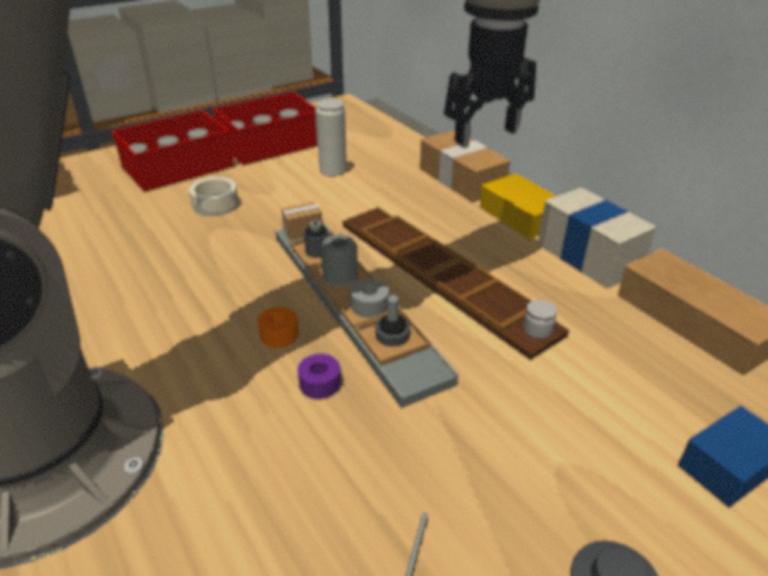

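Row from +y: bushing, filter, bearing, ball joint, so they go to the −126, −42, +42 and +126 pockets. In the 1.5x pictures the shelf lies nearer to the robot. In the wrist picture the tray dividers are at about (321,108), (332,218) and (345,317), the filter top at (72,125) and the stud top at (95,367).

```bash
python3 - <<'E'
from h import *
import pickle
cs=pickle.load(open("c0.pkl","rb"))
def b(n,u,v,z): return back(cs[n],(u/1.5,v/1.5),z)
D={"wrist":[(84,270,113,372,104),(0,285,223,380,213),(-84,300,320,390,313),(-168,310,407,398,400)],
"scene":[(-168,294,343,274,385),(-84,354,355,338,400),(0,412,367,403,415),(84,476,380,470,432),(168,543,392,540,445)]}
for n,L in D.items():
    P=[];Y=[]
    for y,a,c,d,e in L:
        p,q=b(n,a,c,24),b(n,d,e,24);P.append((p+q)[:2]/2);Y.append(y);print(n,y,p[:2].round(),q[:2].round(),np.linalg.norm(p-q).round(1))
    P=np.array(P);Y=np.array(Y)
    A=np.c_[np.ones(len(Y)),Y];s=np.linalg.lstsq(A,P,rcond=None)[0];print("tray",s, "yaw",np.degrees(np.arctan2(-s[1,0],s[1,1])))
for n,nm,u,v,z in [("wrist","filter",72,125,86),("scene","filter",490,287,86),("side","filter",340,240,86),("wrist","ball",95,367,90),("side","ball",393,299,90),
 ("wrist","bearing",122,258,54),("scene","bearing",424,287,54),("side","bearing",371,293,54),("scene","bush",549,308,78),("side","bush",316,224,78)]:
    print(nm,n,b(n,u,v,z)[:2].round(1))
E
```

```text
wrist 84 [588. 108.] [667. 115.] 78.7
wrist 0 [595.  24.] [673.  32.] 78.4
wrist -84 [603. -60.] [681. -54.] 78.7
wrist -168 [ 608. -146.] [ 689. -138.] 81.6
tray [[ 6.34239906e+02  2.72788888e+01]
 [-8.47366462e-02  1.00655168e+00]] yaw 4.812103904338143
scene -168 [ 609. -143.] [ 680. -139.] 70.8
scene -84 [601. -59.] [674. -53.] 72.9
scene 0 [594.  21.] [667.  32.] 74.2
scene 84 [586. 106.] [662. 118.] 77.8
scene 168 [575. 193.] [652. 203.] 77.4
tray [[ 6.29919494e+02  2.78296059e+01]
 [-9.08768077e-02  1.00660886e+00]] yaw 5.158687088752646
filter wrist [476.9  93.5]
filter scene [476.   91.4]
filter side [480.1  96.9]
ball wrist [464.8 -73.1]
ball side [462.  -76.3]
bearing wrist [474.9   0.6]
bearing scene [477.7   0.6]
bearing side [469.5  -8.7]
bush scene [479.1 173.5]
bush side [477.8 171.4]
```

Tray: centre (632, 27), yaw about +5°, pocket width 78 mm where it should be 76. The parts' positions agree between cameras. I'll grip along world x, the jaws' present direction. First I go above the filter.

```bash
python3 -m crank '[[10,-20,5,0,0,0],[25,-50,15,0,0,0],[40,-85,30,0,0,0],[55,-120,45,0,0,0],[70,-155,60,0,0,0],[84,-180,72,0,0,0],[93,-198,81,0,0,0],[93,-198,81,0,0,0],[93,-198,81,0,0,0],[93,-198,81,0,0,0]]' 1 40
python3 - <<'E'
from h import *
c=snap("wrist","w1.png",scale=1.5); s=get_state();print(s["ee_pos"],s["finger_gap"],proj(c,[[477,93,86],[476,0.6,54],[479,172,78]])*1.5)
import pickle;pickle.dump(c,open("c1.pkl","wb"))
E
```

```text
clock: 0.98
ee_pos: [477.8, 92.8, 150.7]
ee_rot: [0.707, 0.707, 0.0, 0.0]
contact_force: [-0.3, 0.3, 0.5]
finger_gap: 85.4
[478.03957737  92.68279546 150.77490659] 85.46461533044699 [[380.16761619 303.14966977]
 [379.06218944 425.35428334]
 [384.19221217 141.85847287]]
```

View pics/w1.png

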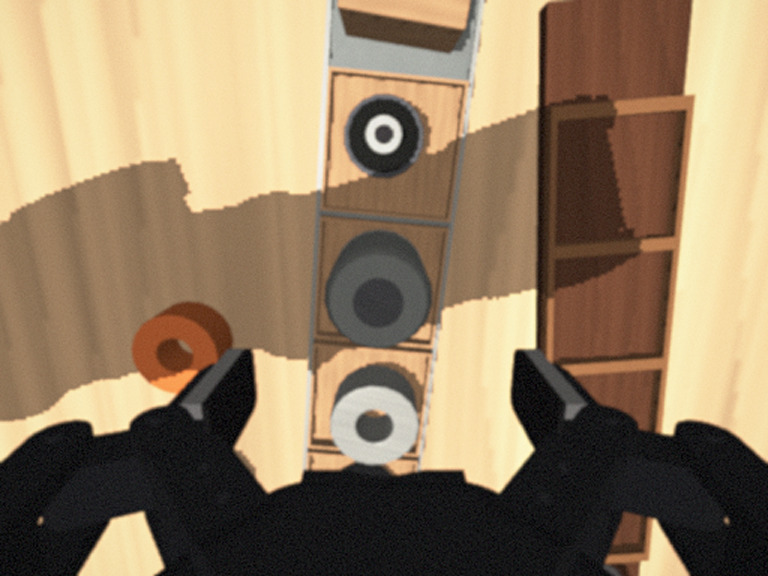

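The filter's dark disc is at (378,302), predicted (380,303). The bushing sleeve is at (384,134), so y is about 176. The bearing bore is at (374,426). I go down and grip the filter.

```bash
python3 -m crank '[[0,-1,15,0,0,0],[0,-1,35,0,0,0],[0,-1,60,0,0,0],[0,-1,85,0,0,0],[0,-1,105,0,0,0],[0,-1,115,0,0,0],[0,-1,119,0,0,0],[0,-1,119,0,0,0]]' && python3 -m crank '[[0,0,0,0,0,0],[0,0,0,0,0,0],[0,0,0,0,0,0],[0,0,0,0,0,0],[0,0,0,0,0,0],[0,0,0,0,0,0],[0,0,0,0,0,0],[0,0,0,0,0,0]]' -1 50
```

```text
clock: 1.7
ee_pos: [476.3, 92.7, 31.0]
ee_rot: [0.707, 0.707, -0.0, -0.0]
contact_force: [0.0, -0.4, 0.1]
finger_gap: 85.4
clock: 2.37
ee_pos: [476.7, 93.1, 32.5]
ee_rot: [0.707, 0.707, 0.001, 0.0]
contact_force: [-1.5, -1.5, 7.5]
finger_gap: 56.4
```

The gap fits the filter, but there is an upward push of 7.5 N, so the tips may be touching the carton wall. I regrip 4 mm higher, which also clears the tray rims later.

```bash
python3 -m crank '[[0,0,0,0,0,0],[0,0,-2,0,0,0],[0,0,-4,0,0,0],[0,0,-4,0,0,0],[0,0,-4,0,0,0]]' 1 && python3 -m crank '[[0,0,0,0,0,0],[0,0,0,0,0,0],[0,0,0,0,0,0],[0,0,0,0,0,0],[0,0,0,0,0,0],[0,0,0,0,0,0],[0,0,0,0,0,0],[0,0,0,0,0,0]]' -1 50
```

```text
clock: 2.78
ee_pos: [476.1, 93.1, 35.6]
ee_rot: [0.707, 0.707, 0.0, 0.0]
contact_force: [0.7, -1.0, -0.5]
finger_gap: 85.4
clock: 3.45
ee_pos: [476.0, 93.0, 35.5]
ee_rot: [0.707, 0.707, -0.0, -0.0]
contact_force: [-2.5, -0.8, 5.5]
finger_gap: 57.0
```

```bash
python3 -m crank '[[0,0,-10,0,0,0],[0,0,-30,0,0,0],[0,0,-60,0,0,0],[0,0,-90,0,0,0],[-10,15,-105,0,0,0],[-28,42,-110,0,0,0],[-48,73,-110,0,0,0],[-68,103,-110,0,0,0],[-88,131,-110,0,0,0],[-101,151,-110,0,0,0],[-107,160,-110,0,0,0],[-107,160,-110,0,0,0]]'
python3 - <<'E'
from h import *
c=snap("wrist","w2.png",scale=1.5); s=get_state();print(s["ee_pos"],s["finger_gap"],s["contact_force"])
P=lambda y:[632-y*np.sin(.087),27.5+y*np.cos(.087),24]
print((proj(c,[P(y) for y in(-84,0,84,168)])*1.5).round())
import pickle;pickle.dump(c,open("c2.pkl","wb"))
E
```

```text
clock: 4.45
ee_pos: [637.2, -16.0, 145.3]
ee_rot: [0.708, 0.706, -0.0, 0.0]
contact_force: [-0.7, 0.3, -3.2]
finger_gap: 56.6
[635.93464232 -14.68311252 145.09883441] 56.785143892289696 [-0.91311008  0.08557342 -2.95152036]
[[ 385.  335.]
 [ 373.  208.]
 [ 359.   57.]
 [ 342. -124.]]
```

View pics/w2.png

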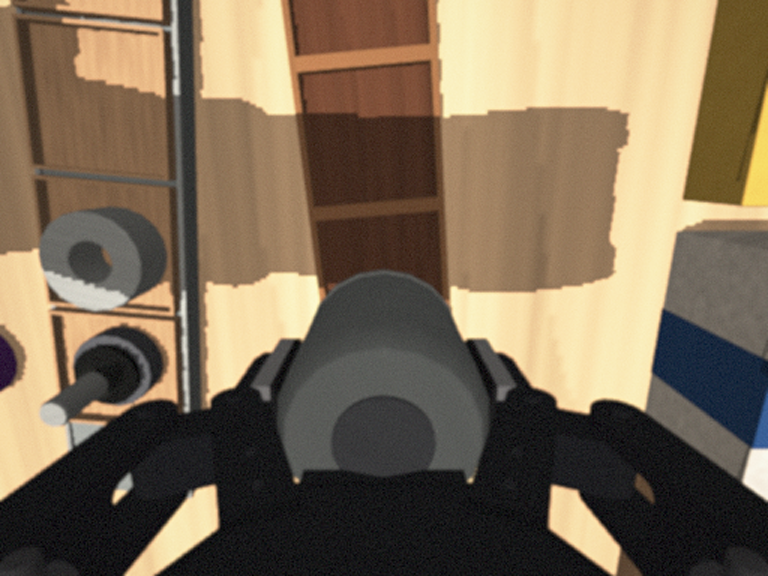

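The dividers show at (378,209) and (366,58), about 5 px right of prediction. So the tray centre is about (635, 27); I correct by +3 in x. The filter hangs upright. I lower it.

```bash
python3 -m crank '[[0,3,20,0,0,0],[0,3,45,0,0,0],[0,3,70,0,0,0],[0,3,90,0,0,0],[0,3,102,0,0,0],[0,3,108,0,0,0],[0,3,111,0,0,0],[0,3,113,0,0,0],[0,3,115,0,0,0],[0,3,115,0,0,0]]'; python3 -m crank '[[0,0,1,0,0,0],[0,0,1,0,0,0],[0,0,1,0,0,0]]'
```

```text
clock: 5.33
ee_pos: [639.3, -13.9, 31.0]
ee_rot: [0.707, 0.707, 0.0, 0.0]
contact_force: [0.4, 0.2, -2.4]
finger_gap: 56.4
clock: 5.58
ee_pos: [639.1, -14.0, 29.7]
ee_rot: [0.707, 0.707, 0.0, 0.0]
contact_force: [0.3, -0.2, -3.2]
finger_gap: 56.9
```

```bash
python3 -m crank '[[0,0,1,0,0,0],[0,0,1.5,0,0,0],[0,0,1.5,0,0,0],[0,0,1.5,0,0,0]]'
```

```text
clock: 5.92
ee_pos: [639.2, -14.0, 28.5]
ee_rot: [0.707, 0.707, 0.0, 0.0]
contact_force: [-2.9, -0.4, 8.4]
finger_gap: 56.9
```

Contact, at the expected height. Release, rise and go over the bearing.

```bash
python3 -m crank '[[0,0,0,0,0,0],[0,0,0,0,0,0],[0,0,0,0,0,0],[0,0,0,0,0,0],[0,0,0,0,0,0]]' 1 && python3 -m crank '[[0,0,-10,0,0,0],[0,0,-30,0,0,0],[0,0,-65,0,0,0],[0,0,-95,0,0,0],[2,-20,-110,0,0,0],[5,-55,-115,0,0,0],[8,-90,-115,0,0,0],[11,-125,-115,0,0,0],[14,-152,-112,0,0,0],[15,-166,-110,0,0,0],[15,-166,-110,0,0,0],[15,-166,-110,0,0,0]]'
python3 - <<'E'
from h import *
c=snap("wrist","w3.png",scale=1.5); s=get_state();print(s["ee_pos"],s["finger_gap"],s["contact_force"])
print((proj(c,[[474,.6,54],[474,.6,22],[464,-74,90],[638.5,-14.5,79]])*1.5).round())
E
```

```text
clock: 6.33
ee_pos: [639.0, -14.0, 27.8]
ee_rot: [0.707, 0.707, 0.0, -0.0]
contact_force: [-0.3, 0.5, 0.3]
finger_gap: 85.1
clock: 7.33
ee_pos: [473.0, 1.1, 138.8]
ee_rot: [0.707, 0.707, 0.001, 0.0]
contact_force: [1.4, -0.1, 0.2]
finger_gap: 85.4
[473.71467081   1.06516128 138.66065561] 85.5164327031874 [-0.18210602  0.64273054 -0.42811813]
[[384. 293.]
 [383. 279.]
 [364. 450.]
 [705. 336.]]
```

View pics/w3.png

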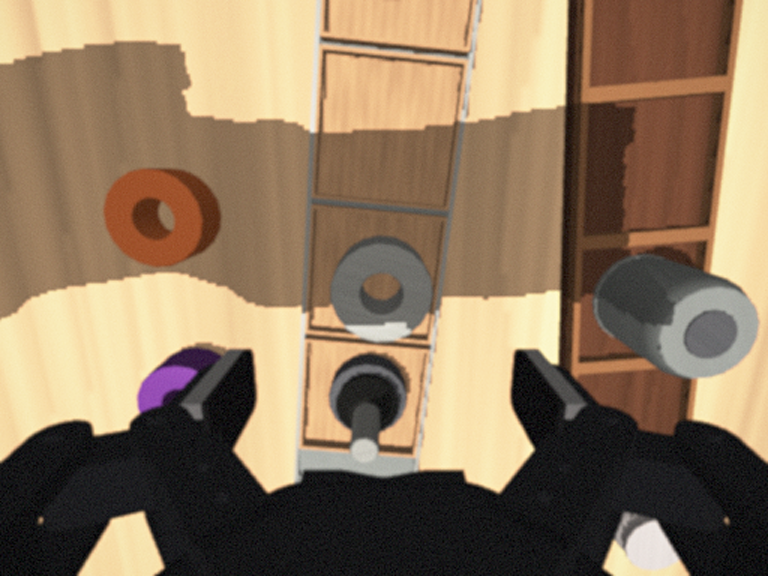

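The filter stands upright in its pocket, with its disc at (711,335) and (705,336) predicted. The bearing centre is at (380,292). I grip it.

```bash
python3 -m crank '[[0,-1,15,0,0,0],[0,-1,35,0,0,0],[0,-1,60,0,0,0],[0,-1,80,0,0,0],[0,-1,95,0,0,0],[0,-1,102,0,0,0],[0,-1,105,0,0,0],[0,-1,105,0,0,0]]' && python3 -m crank '[[0,0,0,0,0,0],[0,0,0,0,0,0],[0,0,0,0,0,0],[0,0,0,0,0,0],[0,0,0,0,0,0],[0,0,0,0,0,0],[0,0,0,0,0,0],[0,0,0,0,0,0]]' -1 60
```

```text
clock: 8.05
ee_pos: [472.4, 0.9, 32.6]
ee_rot: [0.707, 0.707, -0.0, -0.0]
contact_force: [0.3, 0.0, 0.3]
finger_gap: 85.8
clock: 8.72
ee_pos: [472.6, 1.1, 34.1]
ee_rot: [0.707, 0.707, 0.001, 0.0]
contact_force: [-3.3, -1.4, 16.0]
finger_gap: 55.3
```

Again an upward push; I regrip 3 mm higher.

```bash
python3 -m crank '[[0,0,0,0,0,0],[0,0,-2,0,0,0],[0,0,-4,0,0,0],[0,0,-4,0,0,0],[0,0,-4,0,0,0]]' 1 && python3 -m crank '[[0,0,0,0,0,0],[0,0,0,0,0,0],[0,0,0,0,0,0],[0,0,0,0,0,0],[0,0,0,0,0,0],[0,0,0,0,0,0],[0,0,0,0,0,0],[0,0,0,0,0,0]]' -1 60
```

```text
clock: 9.13
ee_pos: [472.1, 1.0, 37.1]
ee_rot: [0.707, 0.707, 0.0, 0.0]
contact_force: [-0.0, -0.1, -0.5]
finger_gap: 85.6
clock: 9.8
ee_pos: [472.0, 1.0, 37.2]
ee_rot: [0.707, 0.707, 0.0, -0.0]
contact_force: [-3.4, 0.3, 12.8]
finger_gap: 55.4
```

```bash
python3 -m crank '[[0,0,-5,0,0,0],[0,0,-15,0,0,0],[0,0,-30,0,0,0],[0,0,-50,0,0,0],[0,0,-70,0,0,0],[0,0,-85,0,0,0],[0,0,-92,0,0,0],[0,0,-95,0,0,0],[0,0,-95,0,0,0]]' && python3 -m crank '[[5,12,0,0,0,0],[14,32,0,0,0,0],[25,58,0,0,0,0],[36,85,0,0,0,0],[47,110,0,0,0,0],[57,133,0,0,0,0],[64,150,0,0,0,0],[68,159,0,0,0,0],[68,159,0,0,0,0],[68,159,0,0,0,0]]'
python3 - <<'E'
from h import *
c=snap("wrist","w4.png",scale=1.5); s=get_state();print(s["ee_pos"],s["finger_gap"],s["contact_force"])
P=lambda y:[635-y*np.sin(.087),27.3+y*np.cos(.087),24]
print((proj(c,[P(y) for y in(0,84,168)])*1.5).round(),proj(c,[[*s["ee_pos"][:2],s["ee_pos"][2]+17]])*1.5)
E
```

```text
clock: 10.55
ee_pos: [472.1, 1.0, 132.2]
ee_rot: [0.707, 0.707, 0.0, 0.0]
contact_force: [0.8, 0.4, -3.5]
finger_gap: 54.6
clock: 11.38
ee_pos: [630.2, 68.8, 130.5]
ee_rot: [0.707, 0.707, -0.001, -0.001]
contact_force: [-0.0, -0.8, -3.4]
finger_gap: 54.4
[629.91855468  68.48340927 130.87120669] 54.723472078335554 [-0.30719133 -0.70362638 -3.71887103]
[[390. 346.]
 [378. 212.]
 [364.  53.]] [[380.17506103 380.89440891]]
```

View pics/w4.png

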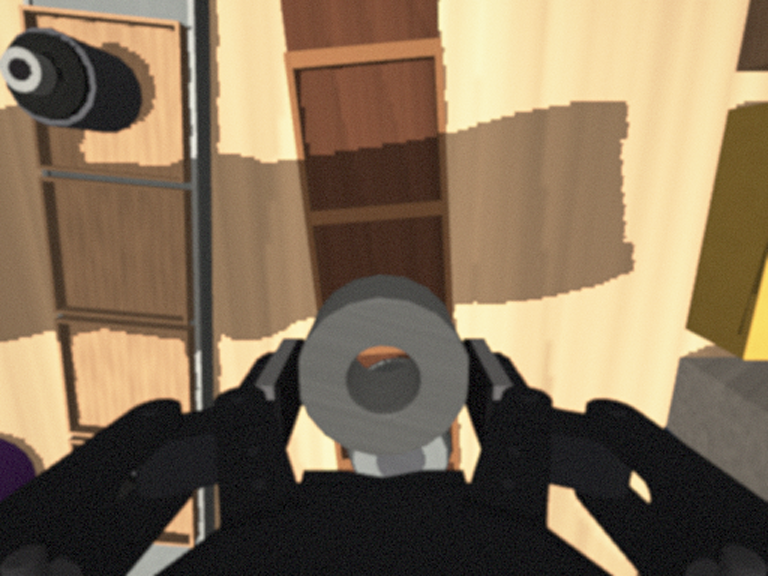

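The dividers match the prediction at (378,213) and (364,53). The bearing is held level at (384,381). I lower it.

```bash
python3 -m crank '[[1,2,20,0,0,0],[1,2,45,0,0,0],[1,2,65,0,0,0],[1,2,80,0,0,0],[1,2,89,0,0,0],[1,2,94,0,0,0],[1,2,97,0,0,0],[1,2,98,0,0,0],[1,2,98,0,0,0]]'; python3 -m crank '[[0,0,1,0,0,0],[0,0,2,0,0,0],[0,0,2,0,0,0],[0,0,2,0,0,0]]'
```

```text
clock: 12.18
ee_pos: [633.3, 70.0, 34.5]
ee_rot: [0.707, 0.707, 0.0, 0.0]
contact_force: [0.8, -0.5, -3.5]
finger_gap: 55.2
clock: 12.52
ee_pos: [633.1, 70.0, 32.0]
ee_rot: [0.707, 0.707, 0.0, 0.0]
contact_force: [0.4, -0.2, -3.1]
finger_gap: 55.2
```

```bash
python3 -m crank '[[0,0,1,0,0,0],[0,0,1.5,0,0,0],[0,0,1.5,0,0,0],[0,0,1.5,0,0,0]]'; python3 -m crank '[[0,0,0.5,0,0,0],[0,0,1,0,0,0],[0,0,1,0,0,0]]'
```

```text
clock: 12.85
ee_pos: [633.0, 70.0, 30.4]
ee_rot: [0.707, 0.707, 0.0, -0.0]
contact_force: [-0.5, 0.5, -0.6]
finger_gap: 55.1
clock: 13.1
ee_pos: [633.0, 70.0, 30.3]
ee_rot: [0.707, 0.707, 0.0, 0.0]
contact_force: [-7.3, -0.9, 14.3]
finger_gap: 55.4
```

Seated. Release, rise and go over the ball joint.

```bash
python3 -m crank '[[0,0,0,0,0,0],[0,0,0,0,0,0],[0,0,0,0,0,0],[0,0,0,0,0,0],[0,0,0,0,0,0]]' 1 && python3 -m crank '[[0,0,-10,0,0,0],[0,0,-30,0,0,0],[0,0,-65,0,0,0],[0,0,-95,0,0,0],[-15,-18,-115,0,0,0],[-38,-45,-120,0,0,0],[-62,-73,-120,0,0,0],[-87,-102,-120,0,0,0],[-110,-130,-120,0,0,0],[-130,-153,-120,0,0,0],[-143,-168,-120,0,0,0],[-143,-168,-120,0,0,0]]'
python3 -m crank '[[0,0,0,0,0,0],[0,0,0,0,0,0]]'
python3 - <<'E'
from h import *
c=snap("wrist","w5.png",scale=1.5); s=get_state();print(s["ee_pos"],s["finger_gap"],s["contact_force"])
print((proj(c,[[464.5,-73.5,90],[464.5,-73.5,40],[632,69.2,47]])*1.5).round())
E
```

```text
clock: 13.52
ee_pos: [633.0, 70.0, 29.2]
ee_rot: [0.707, 0.707, 0.0, -0.0]
contact_force: [-0.5, 0.1, -0.0]
finger_gap: 85.4
clock: 14.52
ee_pos: [462.0, -75.9, 150.0]
ee_rot: [0.709, 0.706, -0.0, -0.0]
contact_force: [-0.2, 0.2, 0.1]
finger_gap: 85.9
clock: 14.68
ee_pos: [465.8, -72.5, 150.0]
ee_rot: [0.707, 0.707, 0.001, 0.0]
contact_force: [0.3, 0.8, -0.3]
finger_gap: 85.2
[465.8864659  -72.34518922 149.75620659] 85.06424793500865 [ 0.21192086 -0.15258347  0.02476686]
[[379. 308.]
 [380. 283.]
 [706.  17.]]
```

View pics/w5.png

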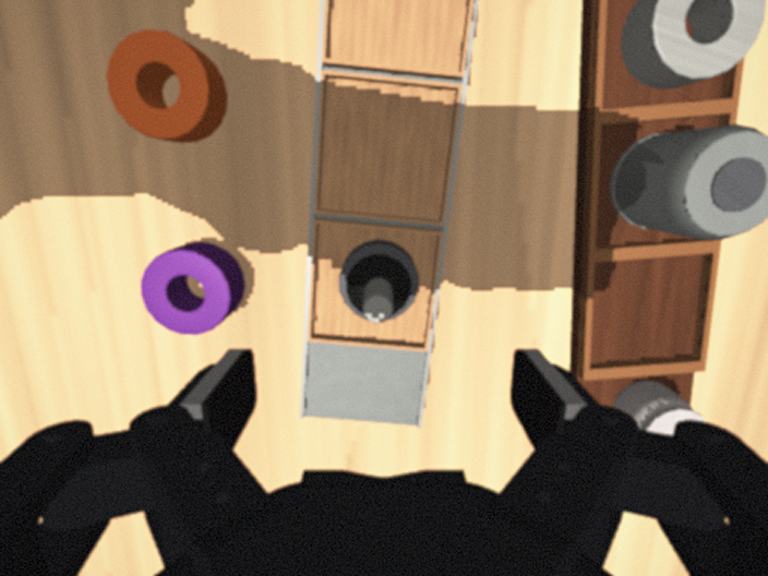

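The stud top is at (376,311), so the ball joint is at about (463.5, −75.5). The bearing bore shows at (709,18) and (706,17) was predicted. I grip the stud.

```bash
python3 -m crank '[[-3,-2,10,0,0,0],[-3,-2,30,0,0,0],[-3,-2,52,0,0,0],[-3,-2,70,0,0,0],[-3,-2,81,0,0,0],[-3,-2,86,0,0,0],[-3,-2,87,0,0,0],[-3,-2,87,0,0,0]]' && python3 -m crank '[[0,0,0,0,0,0],[0,0,0,0,0,0],[0,0,0,0,0,0],[0,0,0,0,0,0],[0,0,0,0,0,0],[0,0,0,0,0,0],[0,0,0,0,0,0],[0,0,0,0,0,0],[0,0,0,0,0,0],[0,0,0,0,0,0]]' -1 60
```

```text
clock: 15.4
ee_pos: [463.0, -75.9, 62.0]
ee_rot: [0.707, 0.707, -0.0, -0.0]
contact_force: [0.5, 0.1, 0.3]
finger_gap: 85.7
clock: 16.23
ee_pos: [463.1, -76.0, 62.7]
ee_rot: [0.707, 0.707, 0.0, 0.0]
contact_force: [-2.2, 1.1, 8.4]
finger_gap: 13.3
```

```bash
python3 -m crank '[[0,0,-5,0,0,0],[0,0,-15,0,0,0],[0,0,-30,0,0,0],[0,0,-50,0,0,0],[0,0,-70,0,0,0],[0,0,-83,0,0,0],[0,0,-90,0,0,0],[0,0,-90,0,0,0]]' && python3 -m crank '[[10,7,0,0,0,0],[32,22,0,0,0,0],[60,42,0,0,0,0],[90,63,0,0,0,0],[120,84,0,0,0,0],[150,105,0,0,0,0],[180,126,0,0,0,0],[205,144,0,0,0,0],[221,155,0,0,0,0],[228,161,0,0,0,0],[228,161,0,0,0,0],[228,161,0,0,0,0]]'
python3 - <<'E'
from h import *
c=snap("wrist","w6.png",scale=1.5); s=get_state();print(s["ee_pos"],s["finger_gap"],s["contact_force"])
P=lambda y:[635-y*np.sin(.087),27.3+y*np.cos(.087),24]
print((proj(c,[P(y) for y in(84,168)])*1.5).round(),proj(c,[[*s["ee_pos"][:2],s["ee_pos"][2]+28]])*1.5)
E
```

```text
clock: 16.9
ee_pos: [463.7, -76.0, 154.0]
ee_rot: [0.707, 0.707, 0.001, 0.001]
contact_force: [0.5, -0.1, -4.6]
finger_gap: 13.2
clock: 17.9
ee_pos: [623.3, 151.7, 151.0]
ee_rot: [0.707, 0.707, -0.001, -0.0]
contact_force: [0.1, -0.5, -3.1]
finger_gap: 13.4
[623.22039125 150.95752544 151.36077095] 13.208416578961778 [-0.28402992 -1.11526304 -3.71527721]
[[389. 333.]
 [378. 208.]] [[380.65532737 399.75556965]]
```

View pics/w6.png

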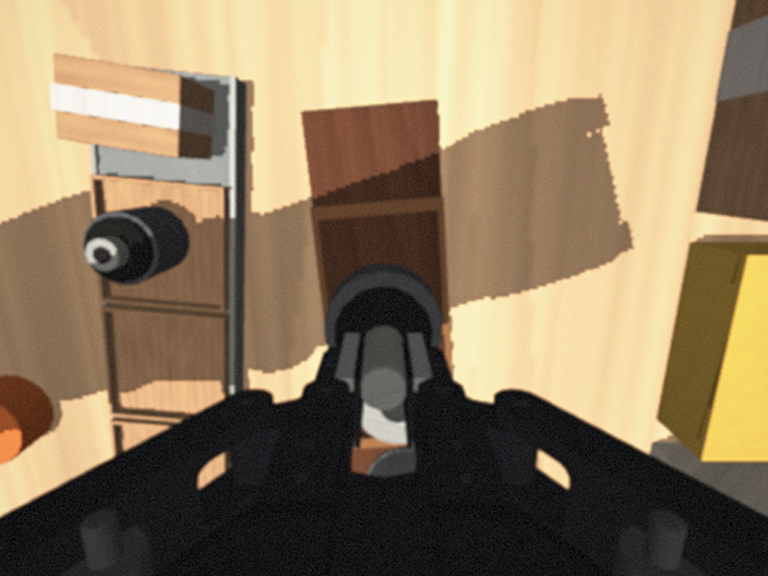

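The end divider is at (378,208), as predicted, and the ball joint hangs straight with its stud at (384,387). I lower it.

```bash
python3 -m crank '[[0,1,15,0,0,0],[0,1,38,0,0,0],[0,1,60,0,0,0],[0,1,76,0,0,0],[0,1,85,0,0,0],[0,1,90,0,0,0],[0,1,92,0,0,0],[0,1,93,0,0,0],[0,1,93,0,0,0]]'; python3 -m crank '[[0,0,1,0,0,0],[0,0,2,0,0,0],[0,0,2,0,0,0],[0,0,2,0,0,0]]'; python3 -m crank '[[0,0,0.5,0,0,0],[0,0,1,0,0,0],[0,0,1,0,0,0],[0,0,1,0,0,0]]'
```

```text
clock: 18.7
ee_pos: [625.4, 151.9, 60.1]
ee_rot: [0.707, 0.707, 0.0, 0.0]
contact_force: [-0.3, 0.5, -3.1]
finger_gap: 13.3
clock: 19.03
ee_pos: [625.0, 152.1, 57.5]
ee_rot: [0.707, 0.707, 0.0, 0.0]
contact_force: [-0.2, -0.1, -3.8]
finger_gap: 13.3
clock: 19.37
ee_pos: [624.9, 152.0, 56.3]
ee_rot: [0.707, 0.707, -0.0, -0.0]
contact_force: [0.3, -0.1, -3.4]
finger_gap: 13.6
```

```bash
python3 -m crank '[[0,0,0.5,0,0,0],[0,0,1,0,0,0],[0,0,1,0,0,0],[0,0,1,0,0,0]]';python3 -m crank '[[0,0,0.5,0,0,0],[0,0,0.5,0,0,0],[0,0,0.5,0,0,0]]'
```

```text
clock: 19.7
ee_pos: [625.1, 152.0, 55.8]
ee_rot: [0.707, 0.707, 0.0, 0.0]
contact_force: [-3.4, 0.2, 5.4]
finger_gap: 13.2
clock: 19.95
ee_pos: [625.1, 152.1, 55.8]
ee_rot: [0.707, 0.707, 0.0, 0.0]
contact_force: [-6.0, -1.9, 12.3]
finger_gap: 13.6
```

Seated. Release and go over the bushing.

```bash
python3 -m crank '[[0,0,0,0,0,0],[0,0,0,0,0,0],[0,0,0,0,0,0],[0,0,0,0,0,0],[0,0,0,0,0,0],[0,0,0,0,0,0],[0,0,0,0,0,0]]' 1 && python3 -m crank '[[0,0,-10,0,0,0],[0,0,-30,0,0,0],[0,0,-60,0,0,0],[0,0,-80,0,0,0],[2,-12,-88,0,0,0],[6,-38,-90,0,0,0],[11,-68,-90,0,0,0],[16,-98,-90,0,0,0],[20,-125,-90,0,0,0],[23,-142,-90,0,0,0],[23,-146,-90,0,0,0],[23,-146,-90,0,0,0]]'
python3 - <<'E'
from h import *
c=snap("wrist","w7.png",scale=1.5); s=get_state();print(s["ee_pos"],s["finger_gap"],s["contact_force"])
print((proj(c,[[478.5,175.5,78],[478.5,175.5,22],[624,152.8,83],[624,152.8,33]])*1.5).round())
E
```

```text
clock: 20.53
ee_pos: [625.0, 152.0, 54.7]
ee_rot: [0.707, 0.707, -0.0, -0.0]
contact_force: [-0.2, -0.4, 0.5]
finger_gap: 85.5
clock: 21.53
ee_pos: [478.4, 175.3, 145.7]
ee_rot: [0.707, 0.707, 0.0, 0.0]
contact_force: [1.2, -0.4, 0.7]
finger_gap: 85.3
[479.48828623 175.14246478 145.68595959] 85.49397518052962 [ 0.60526576 -0.75936601  1.22906726]
[[382. 301.]
 [382. 275.]
 [660. 346.]
 [611. 315.]]
```

View pics/w7.png

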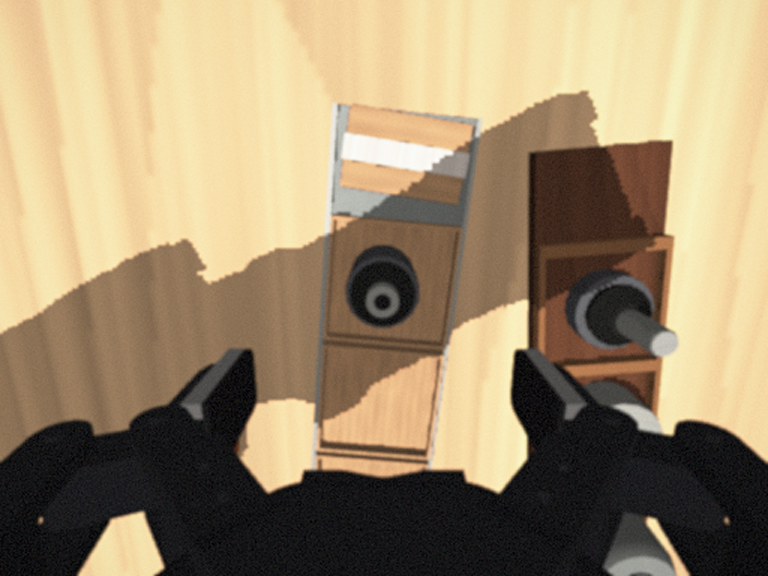

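The bushing sleeve is at (382,300), as predicted. The ball joint stands upright in its pocket, with its stud at (664,342) and (660,346) predicted. I grip the bushing.

```bash
python3 -m crank '[[0,0,15,0,0,0],[0,0,35,0,0,0],[0,0,60,0,0,0],[0,0,82,0,0,0],[0,0,98,0,0,0],[0,0,105,0,0,0],[0,0,107,0,0,0],[0,0,107,0,0,0]]' && python3 -m crank '[[0,0,0,0,0,0],[0,0,0,0,0,0],[0,0,0,0,0,0],[0,0,0,0,0,0],[0,0,0,0,0,0],[0,0,0,0,0,0],[0,0,0,0,0,0],[0,0,0,0,0,0]]' -1 60
```

```text
clock: 22.25
ee_pos: [479.6, 174.9, 37.8]
ee_rot: [0.707, 0.707, -0.0, -0.0]
contact_force: [-0.1, 0.1, 0.4]
finger_gap: 85.6
clock: 22.92
ee_pos: [479.4, 175.2, 38.9]
ee_rot: [0.707, 0.707, 0.001, 0.0]
contact_force: [-3.6, -1.8, 15.1]
finger_gap: 40.4
```

```bash
python3 -m crank '[[0,0,-5,0,0,0],[0,0,-15,0,0,0],[0,0,-30,0,0,0],[0,0,-50,0,0,0],[0,0,-70,0,0,0],[0,0,-87,0,0,0],[0,0,-95,0,0,0],[0,0,-95,0,0,0]]' && python3 -m crank '[[-12,7,0,0,0,0],[-38,23,0,0,0,0],[-68,41,0,0,0,0],[-98,60,0,0,0,0],[-130,79,0,0,0,0],[-162,99,0,0,0,0],[-194,118,0,0,0,0],[-224,136,0,0,0,0],[-250,152,0,0,0,0],[-267,162,0,0,0,0],[-273,166,0,0,0,0],[-273,166,0,0,0,0]]'
python3 - <<'E'
from h import *
c=snap("wrist","w8.png",scale=1.5); s=get_state();print(s["ee_pos"],s["finger_gap"],s["contact_force"])
P=lambda y:[635-y*np.sin(.087),27.3+y*np.cos(.087),24]
print((proj(c,[P(y) for y in(-84,0)])*1.5).round(),proj(c,[[*s["ee_pos"][:2],s["ee_pos"][2]+41]])*1.5)
E
```

```text
clock: 23.58
ee_pos: [479.9, 175.4, 134.9]
ee_rot: [0.707, 0.707, 0.002, 0.001]
contact_force: [0.7, 0.1, -1.6]
finger_gap: 39.8
clock: 24.58
ee_pos: [644.8, -100.0, 131.4]
ee_rot: [0.708, 0.706, -0.001, -0.0]
contact_force: [-1.2, 0.4, -2.6]
finger_gap: 40.4
[644.32213632 -98.12767725 131.53202921] 39.80474121054259 [-0.78391587  0.1141933  -1.87523856]
[[378. 210.]
 [363.  51.]] [[378.80580874 415.66701041]]
```

View pics/w8.png

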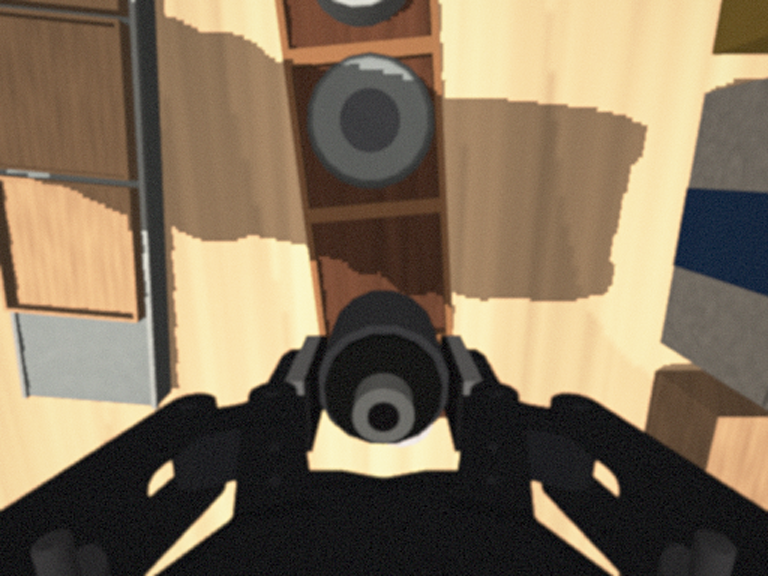

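The dividers are at (376,211) and (363,50), as predicted. The bushing hangs upright at (384,415), and the filter sits centred in its pocket. I lower the bushing.

```bash
python3 -m crank '[[0,1,15,0,0,0],[0,1,38,0,0,0],[0,1,60,0,0,0],[0,1,77,0,0,0],[0,1,87,0,0,0],[0,1,93,0,0,0],[0,1,96,0,0,0],[0,1,97,0,0,0],[0,1,97,0,0,0]]'; python3 -m crank '[[0,0,1,0,0,0],[0,0,2,0,0,0],[0,0,2,0,0,0],[0,0,2,0,0,0]]'; python3 -m crank '[[0,0,0.5,0,0,0],[0,0,1,0,0,0],[0,0,1,0,0,0],[0,0,1,0,0,0]]'
```

```text
clock: 25.38
ee_pos: [646.3, -97.8, 36.4]
ee_rot: [0.707, 0.707, 0.0, 0.0]
contact_force: [-0.4, -1.1, -2.3]
finger_gap: 40.3
clock: 25.72
ee_pos: [646.1, -98.0, 34.1]
ee_rot: [0.707, 0.707, 0.0, 0.0]
contact_force: [0.5, 0.5, -2.0]
finger_gap: 39.8
clock: 26.05
ee_pos: [645.9, -98.0, 32.8]
ee_rot: [0.707, 0.707, -0.0, -0.0]
contact_force: [-0.3, 0.4, -1.2]
finger_gap: 40.7
```

```bash
python3 -m crank '[[0,0,0.5,0,0,0],[0,0,1,0,0,0],[0,0,1,0,0,0],[0,0,1,0,0,0]]';python3 -m crank '[[0,0,0.5,0,0,0],[0,0,0.5,0,0,0],[0,0,0.5,0,0,0]]'
```

```text
clock: 26.38
ee_pos: [646.0, -98.0, 32.1]
ee_rot: [0.707, 0.707, 0.0, 0.0]
contact_force: [-3.1, 0.7, 4.5]
finger_gap: 40.0
clock: 26.63
ee_pos: [646.0, -98.1, 32.0]
ee_rot: [0.707, 0.707, 0.0, 0.0]
contact_force: [-5.3, 0.6, 12.6]
finger_gap: 39.6
```

Seated. I release it, rise, back off towards the robot and take a last look.

```bash
python3 -m crank '[[0,0,0,0,0,0],[0,0,0,0,0,0],[0,0,0,0,0,0],[0,0,0,0,0,0],[0,0,0,0,0,0],[0,0,0,0,0,0]]' 1 && python3 -m crank '[[0,0,-10,0,0,0],[0,0,-30,0,0,0],[0,0,-65,0,0,0],[0,0,-100,0,0,0],[0,0,-135,0,0,0],[8,-5,-170,0,0,0],[25,-10,-200,0,0,0],[45,-15,-220,0,0,0],[60,-15,-230,0,0,0],[60,-15,-230,0,0,0],[60,-15,-230,0,0,0]]'
python3 - <<'E'
from h import *
c=snap("wrist","w9.png",scale=1.5); s=get_state();print(s["ee_pos"],s["finger_gap"],s["contact_force"])
Q=[(-126,71),(-42,79),(42,47),(126,83)]
print((proj(c,[[635-y*np.sin(.087),27.3+y*np.cos(.087),z] for y,z in Q])*1.5).round())
snap("scene","s9.png",crop=(140,150,420,330),scale=2.8)
E
```

```text
clock: 27.13
ee_pos: [645.9, -98.0, 31.2]
ee_rot: [0.707, 0.707, -0.0, -0.0]
contact_force: [0.2, 0.1, 0.0]
finger_gap: 85.4
clock: 28.05
ee_pos: [631.1, -37.2, 262.6]
ee_rot: [0.707, 0.708, 0.001, 0.0]
contact_force: [-0.0, -0.2, -0.3]
finger_gap: 85.5
[630.7863306  -38.32899009 261.61362677] 85.49950942731935 [ 0.42638288 -0.85069873  0.48475462]
[[399. 327.]
 [392. 228.]
 [382. 117.]
 [371. -26.]]
```

View pics/w9.png

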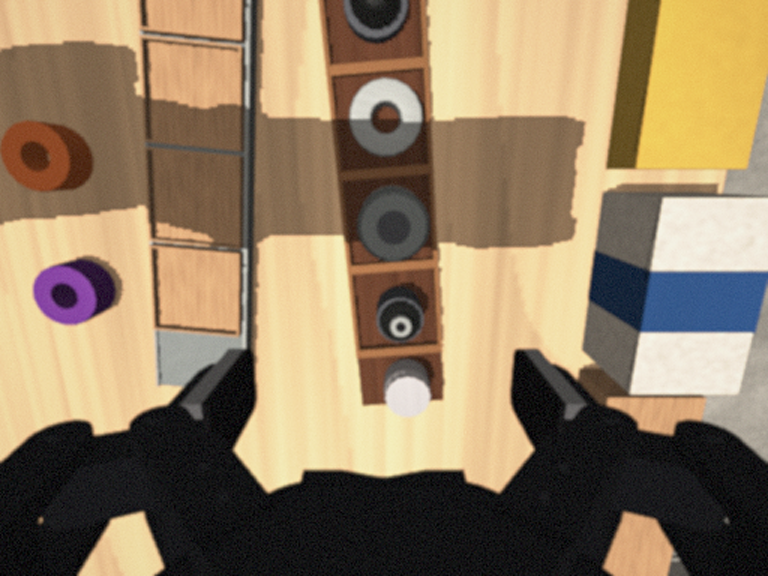

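View pics/s9.png

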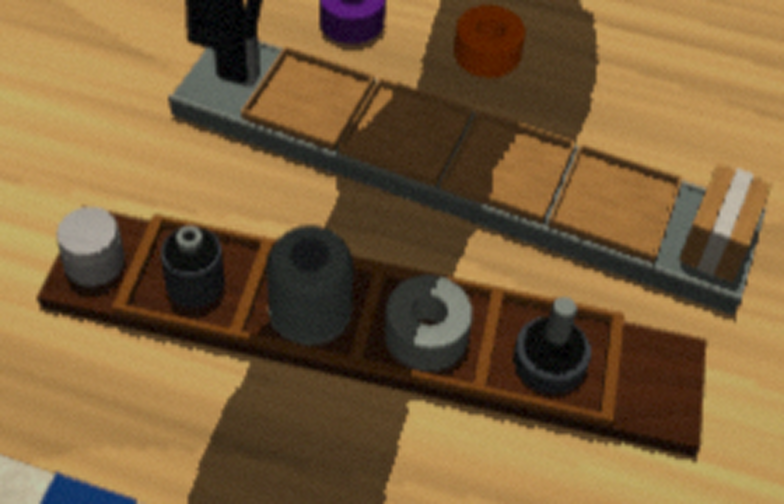

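All four parts stand upright in their pockets. In the wrist picture the tops are at bushing (401,326), filter (394,226) and bearing (385,118), against (399,327), (392,228) and (382,117) predicted. That puts them within about 3 mm.

```bash
python3 -c "
from bench import *
print(finish_job())"
```

```text
the job is handed in; nothing more can be done
None
```

All four parts are in the tray in reversed order, each lowered until it touched the pocket floor and then released. I handed the job in at about 28 s of the 104 s allowed; no verdict is reported.

| Part | Carton (shelf y, mm) | Pocket (tray y, mm) |
|---|---|---|
| bushing | +126 | −126 |
| filter | +42 | −42 |
| bearing | −42 | +42 |
| ball joint | −126 | +126 |

- **Last checks:** The final wrist and scene pictures show all four upright. The bushing, filter and bearing are within about 3 mm of their pocket centres. The ball joint's top lay outside the last wrist picture. An earlier picture, taken after its release, put it about 2 mm off centre, and the final scene picture shows it standing in its pocket. The gripper was clear and open with no contact force.
- **What disagreed:**
  - The first tray estimate was about 3 mm off in x. I corrected it from the close-up picture.
  - The first grips on the filter and the bearing pushed upward with 7.5 N and 16 N, so I gripped both again about 4 mm higher. The second grips, and those on the ball joint and bushing, still read about 5–15 N upward. I took this as pad friction during closing and carried on.
  - While gripping, the finger opening read 1–3 mm below the diameters given for the parts.

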